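Free the jammed reamer at the walnut-figure bench

TASK

The T-handled reamer is jammed by its taper in the wooden holding block. Twist it to break it free, pull it straight up out of its hole and stand it, handle up, in the empty wooden tool pot; leave the round-knobbed punch in its hole.

Things in the scene. Friction and masses are not known exactly. Their poses are not given: they have to be found in the camera images.
- reamer_grip (a point): Centre of the reamer's T-handle: wooden crossbar 80 mm along y, 22 mm thick along x (pinch here), 22 mm high; z up along the shank. Starts upright, this point 126 mm above the bench, 66 mm above the block's top. Tip 111 mm below this point; steel taper 16 mm at the tip to 22 mm, two lips at the tip 32 mm across. About 0.2 kg. Its lips have bitten into the wood, so a straight pull fails.
- block: Fixed wooden block 70 (x) x 260 (y) x 60 mm high; origin: centre of its underside. Three holes 36 mm wide, 45 deep, at y = -90, 0, 90 hold reamer, punch and, over the mouth, half a walnut shell, in any order. Reamer's axes start parallel to the block's. Twisted about the vertical either way (0.12 N m) it lifts freely after 40 degrees; it stops at 80: aim for 60.
- tool_pot: Empty turned wooden pot, fixed to the bench; origin at the centre of its underside, z up. 78 mm outer diameter, 78 mm high, 64 mm wide inside, inner floor 8 mm above the bench. The reamer stands in it on its tip and may lean on the rim. The like pot on the other side, full of tool handles up to 120 mm high, is not the one.
- punch_knob (a point): Centre of the round wooden knob, 36 mm across, of the punch that stands in another hole of the block; 95 mm above the bench, knob top at 107 mm. Not to be taken out.
There are look-alikes about, which are no part of the job. Leave any orange look-alike of the part that bears reamer_grip alone.

How it is judged (in metres and radians):
On the way, in this order (a step that is already met when the one before it is completed fails the run):
1. the reamer has been twisted about 30 degrees or more while still down in its hole (angle between the x axis of reamer_grip and the x axis of block, either way round above 0.5 rad and height (world z) of reamer_grip below 0.145 m and angle between reamer_grip's own z axis and vertical below 0.3 rad and distance of reamer_grip from where it was at the start of the episode below 0.025 m), for 0.1 s.
2. the reamer has been pulled up clear of the block (height (world z) of reamer_grip above 0.173 m), for 0.1 s.
At the end, for the whole second after the job is handed in: The reamer stands on its tip in the empty tool pot, handle up and leaning no more than about 30 degrees (handle centre within 50 mm of the pot's axis and 95 to 135 mm above the bench), released; the punch's knob is within 20 mm of where it was (horizontal distance between reamer_grip and tool_pot below 0.05 m and height (world z) of reamer_grip between 0.095 and 0.135 m and angle between reamer_grip's own z axis and vertical below 0.55 rad and distance of punch_knob from where it was at the start of the episode below 0.02 m); the robot touches nothing.
It fails at once if the punch is pulled out of its hole or knocked over (distance of punch_knob from where it was at the start of the episode above 0.03 m or angle between punch_knob's own z axis and vertical above 0.35 rad).
It also fails if it takes over 48 s, if anything falls off the work surface, if the arm or the gripper's body presses on something with over 40 N, if the wrist force passes 120 N, or if a joint passes its speed limit or range.

ROBOT

A 6-joint arm with a two-finger parallel gripper is mounted at the origin on the work surface. World frame = base frame: x ahead of the robot, y to its left, z up, the work surface at z = 0. Lengths are in mm, angles in rad, forces in N, time in s.
With the tool pointing down it reaches from about 275 to 1000 mm from the base axis. Payload 8.4 kg.
Tool frame: the origin (TCP) lies at the very end of the fingers, on their centre line; the grasp point (between the pads) lies r.hold_point_z behind it (r.hold_point_z is the distance from the TCP to the grasp point, in mm); x points along the fingers, z is the direction in which the jaws open and shut, and the axes are right-handed (so a half turn about x gives the same grasp; the last joint's range is limited). The gripper opens to 85 mm and grips with 20 to 120 N. Pads are 22 mm wide; open, the fingers measure 114 mm over their backs; the gripper's body (76 mm by 85 mm) begins 54 mm behind the grasp point. The pads swing forward as they close: fully open they stand 13 mm farther back than shut.
Start: joints at [1.348, 0.353, 1.633, -0, 1.155, -0.002], TCP at [136.88, 609.829, 231.281] pointing down, gripper open.
Joint ranges: [-2.63, 2.63], [-0.92, 2.1], [0.06, 2.66], [-1.3, 4.44], [0, 2.69], [-3.02, 3.02]. Speed limits (rad/s): [2.22, 2.22, 2.79, 3.14, 3.14, 3.14].

INTERFACE

Orientations are given as [roll, pitch, yaw] about the fixed x, y, z axes, in that order (R = Rz(yaw) Ry(pitch) Rx(roll)).
In Python, from rig import r gives the robot as it stands.
- The arm moves only by the tool jog_arm, never from a script. Its argument "series" is a list of rows, each a list of 7 numbers: the turn, a rotation vector about the tool's x, y, z in degrees, then the shift along the tool's x, y, z in cm, then the opening, from 0 (shut) to 1 (fully open). In form: [[wx, wy, wz, tx, ty, tz, fingers], ...]. A call has 1 to 20 rows; each row shifts and turns the commanded pose from where the row before left it, along the tool's axes as they then stand; what a row does not reach is not made up. A row lasts 1/10 s, in which the tool goes at most 50 mm and 8.59 degrees, less where a joint would pass 70% of its speed; a pose out of reach is approached as far as the arm can. A call with a gripper value outside its range is refused whole. The fingers move at their own pace and stop on an object; "force" is the grip in N (left out, the last holds). Time passes only in rows, so rows that do not move let the fingers close. It gives the time, the measured TCP pose, the force and the opening at its end, in the units of the state.
- r.sense(): the state, without advancing time (a new reading comes with each control period).
- r.grab_frame(name): name is "side" or "top"; returns (picture, depth): 384x512x3 uint8, red, green, blue; 384x512 float32, mm along the optical axis (not along the pixel's ray), 0 where there is no reading.
- r.get_calibration(name): a dict with "mtx" (3x3 intrinsics, pixels), "dist" ([k1, k2, p1, p2, k3] as OpenCV has them; the pictures are not rectified), "position" and "rotation" of the camera in the world. Camera axes: x right, y down, z forward; pixel columns grow to the right and rows downward; lengths in mm; the calibration is good to about 2 mm. A picture is of the moment at which its call begins. get_calibration takes no time and is no camera call.
- r.sign_off(): hands the job in, once; it reports no verdict.
The state is a dict: "clock": time; "qpos": joint angles; "qvel": joint speeds; "joint_efforts": joint torques, N m; "eef_pos": TCP position; "tcp_rot": TCP orientation; "contact_force": force on the tool from outside, world axes, zero at the start; "wrist_torque": the same for the moment, N m; "opening": opening from 0.0 (shut) to 1.0 (fully open).
Only numpy, scipy, OpenCV 4.12 (cv2) and the standard library are available. Lean on these libraries where they do the work, as an engineer would, in place of code of your own. Each camera call takes 0.05 s, during which the arm holds its last target.

## Working session

There is one attempt and no reset: what is moved stays moved. The work goes in short steps, Python scripts to look and compute and a tool call to move; the robot and the scene stay as the last step left them, time stands still between calls to the robot, and variables do not carry over. Pictures are saved under pics/ and viewed, and the job is handed in when it is done.

Besides the shell and the picture viewer there is one more tool, called as name([rows], argument=value, ...), one row to a line, values as JSON. jog_arm: Moves the arm, as the interface text tells. Its arguments: {"type":"object","properties":{"series":{"type":"array"},"force":{"type":"number"}},"required":["series"]}

```bash
ls; mkdir -p pics; python3 - <<'E'
from rig import r
import cv2,numpy as np
print(r.sense(), r.hold_point_z)
for n in("side","top"):
    im,d=r.grab_frame(n); c=r.get_calibration(n); print(n,c)
    np.savez(f"pics/{n}0.npz",im=im,d=d)
    cv2.imwrite(f"pics/{n}0.png",im[:,:,::-1])
E
```

```text
pics
{'clock': 0.0, 'qpos': array([ 1.34761709e+00,  3.53617628e-01,  1.63414666e+00,  8.48739583e-06,
        1.15521789e+00, -2.40158465e-03]), 'qvel': array([-0.00011835, -0.0007233 , -0.00049216, -0.00051749,  0.00124827,
       -0.00086668]), 'joint_efforts': array([-9.99730109e-04, -6.05253053e+01, -3.42064512e+01, -1.10163535e-04,
        9.21862229e-03, -1.92454615e-05]), 'eef_pos': array([136.75818448, 609.35427256, 230.57539363]), 'tcp_rot': array([ 3.13360633,  1.56940678, -1.79956374]), 'contact_force': array([-0.65329601,  0.63677638, -0.58128757]), 'wrist_torque': array([0.04381989, 0.02885267, 0.02765215]), 'opening': 0.9977644821123048} 18.700000000000003
side {'mtx': array([[487.70558436,   0.        , 256.94989492],
       [  0.        , 487.70558436, 198.76032487],
       [  0.        ,   0.        ,   1.        ]]), 'dist': array([0.00926625, 0.        , 0.        , 0.        , 0.        ]), 'position': array([ 132.82825562, -686.14742668,  689.71693057]), 'rotation': array([-2.20610394,  0.02418226, -0.55669463])}
top {'mtx': array([[494.33747529,   0.        , 249.57635707],
       [  0.        , 494.33747529, 193.27061216],
       [  0.        ,   0.        ,   1.        ]]), 'dist': array([-0.07524096,  0.        ,  0.        ,  0.        ,  0.        ]), 'position': array([ 386.84311571,   13.463275  , 1110.94175519]), 'rotation': array([-2.98134745, -0.00364616, -1.54865167])}
```

View pics/side0.png

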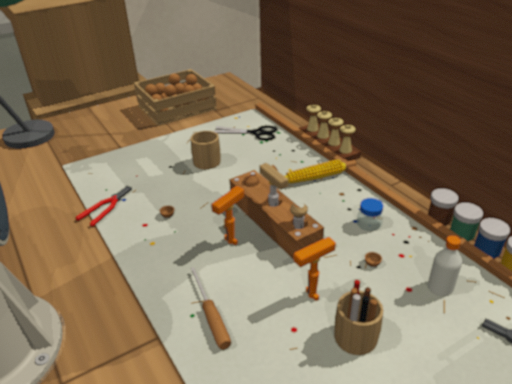

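View pics/top0.png

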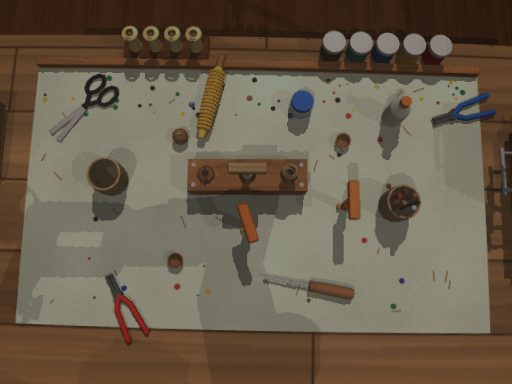

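```bash
cat > h.py <<'E'
from rig import r
import cv2,numpy as np
from scipy.spatial.transform import Rotation as R
def cam(n):
    c=r.get_calibration(n); return c['mtx'],c['dist'],np.array(c['position']),R.from_euler('xyz',c['rotation']).as_matrix()
def ray(n,uv):
    K,d,p,M=cam(n); q=cv2.undistortPoints(np.array([[uv]],float),K,d)[0,0]
    return p,M@np.array([q[0],q[1],1])
def plane(n,uv,z):
    p,v=ray(n,uv); return p+v*(z-p[2])/v[2]
def pt(n,uv,d): 
    p,v=ray(n,uv); return p+v*d
def proj(n,P):
    K,d,p,M=cam(n); rv=cv2.Rodrigues(M.T)[0]
    return cv2.projectPoints(np.array(P,float).reshape(-1,3),rv,-M.T@p,K,d)[0][:,0]
def tri(a,b):
    p,v=ray("side",a);q,w=ray("top",b)
    s=np.linalg.lstsq(np.c_[v,-w],q-p,rcond=None)[0]
    A=p+s[0]*v;B=q+s[1]*w
    return (A+B)/2,np.linalg.norm(A-B)
E
python3 - <<'E'
from h import *
for n,b in(("side",(210,150,130,110)),("top",(170,140,150,70))):
    z=np.load(f"pics/{n}0.npz");im=z['im'];d=z['d']
    x,y,w,h=b
    cv2.imwrite(f"pics/{n}0c.png",cv2.resize(im[y:y+h,x:x+w,::-1],None,fx=5,fy=5,interpolation=cv2.INTER_CUBIC))
z=np.load("pics/top0.npz")['d']; s=np.load("pics/side0.npz")['d']
for uv in[(248,167),(247,177),(205,174),(290,172),(225,190),(104,174),(20,20),(60,300)]:print(uv,pt("top",uv,z[uv[1],uv[0]]).round())
for uv in[(272,175),(250,178),(299,211),(272,198),(206,150),(290,300)]:print(uv,pt("side",uv,s[uv[1],uv[0]]).round())
E
```

```text
(248, 167) [598.  18. 134.]
(247, 177) [589.  20.  79.]
(205, 174) [593. 109.  79.]
(290, 172) [614. -76.  22.]
(225, 190) [562.  66.  62.]
(104, 174) [602. 347.   9.]
(20, 20) [1398.  986. -755.]
(60, 300) [316. 431.  -0.]
(272, 175) [585.   8. 139.]
(250, 178) [588. 103.  77.]
(299, 211) [588. -83. 103.]
(272, 198) [588.  13.  77.]
(206, 150) [573. 293.  61.]
(290, 300) [ 494. -189.    5.]
```

View pics/side0c.png

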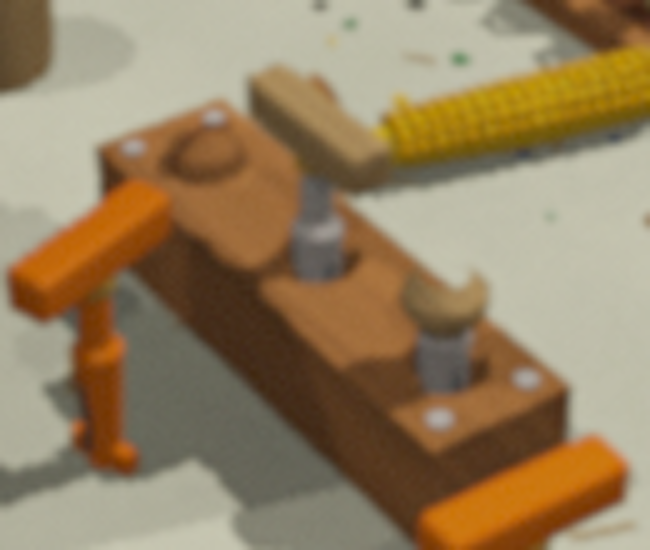

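View pics/top0c.png

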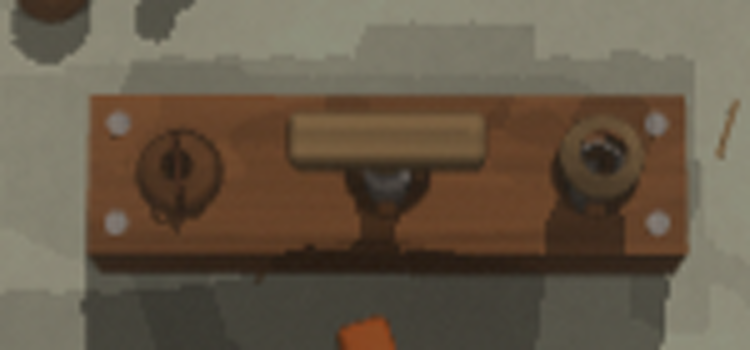

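The block carries three things. The wooden crossbar is in the middle hole, at top (247,168) and side (273,175). The punch's knob is in the right hole, at top (290,172) and side (299,211). The walnut half is on the left, at (205,174). The two orange T-handles, at top (248,222) and (354,200), are the look-alikes. The reamer is the wooden bar in the middle, and both crops confirm it. The empty pot is at top (104,174), and the full one is at (404,203).

```bash
python3 - <<'E'
from h import *
z=np.load("pics/top0.npz");im=z['im'];d=z['d']
# heights map
vv,uu=np.mgrid[0:384,0:512]
K,ds,p,M=cam("top")
q=cv2.undistortPoints(np.stack([uu.ravel(),vv.ravel()],1).astype(float)[:,None],K,ds)[:,0]
P=(p+(np.c_[q,np.ones(len(q))]@M.T)*d.ravel()[:,None]).reshape(384,512,3)
H=P[...,2]
def box(m,z,name):
    c=max(cv2.findContours(m.astype(np.uint8),cv2.RETR_EXTERNAL,cv2.CHAIN_APPROX_NONE)[0],key=cv2.contourArea)
    W=np.array([plane("top",a[0].astype(float),z)[:2] for a in c],np.float32)
    print(name,cv2.minAreaRect(W),cv2.minEnclosingCircle(W))
roi=np.zeros_like(H,bool);roi[150:200,180:315]=1
box(roi&(H>120)&(H<150),137,"bar")
hsv=cv2.cvtColor(im,cv2.COLOR_RGB2HSV)
box(roi&(H>50)&(H<70),60,"block")
roi=np.zeros_like(H,bool);roi[145:205,75:135]=1
box(roi&(H>66)&(H<90),78,"pot")
roi=np.zeros_like(H,bool);roi[145:200,275:310]=1
box(roi&(H>85)&(H<120),95,"punch")
for n in("top","side"):
  for X in([[601,17,126]],):print(n,proj(n,X))
# bar, two views
s=np.load("pics/side0.npz");print("tri",tri((273,175),(247.4,168)))
b=[(x/5+170-.4,y/5+140-.4) for x,y in[(290,113),(486,116),(486,170),(290,166)]]
print([plane("top",a,137).round(1) for a in b[:2]],[plane("top",a,137 if 0 else 137).round(1) for a in b[2:]])
b=[(x/5+170-.4,y/5+140-.4) for x,y in[(91,97),(684,97),(684,256),(91,256)]]
print("block",[plane("top",a,60).round(1) for a in b])
cv2.imwrite("pics/potc.png",cv2.resize(im[140:210,60:150,::-1],None,fx=6,fy=6,interpolation=cv2.INTER_CUBIC))
cv2.imwrite("pics/potc2.png",cv2.resize(s['im'][115:180,170:240,::-1],None,fx=6,fy=6,interpolation=cv2.INTER_CUBIC))
E
```

```text
bar ((595.7239990234375, 19.72299575805664), (24.682485580444336, 76.62620544433594), 1.3066189289093018) ((595.9715576171875, 19.72753143310547), 39.6053581237793)
block ((596.939697265625, 20.026123046875), (70.78009033203125, 260.1626281738281), 1.3144055604934692) ((596.5477294921875, 19.811004638671875), 133.57821655273438)
pot ((588.7964477539062, 327.2871398925781), (77.38580322265625, 73.61671447753906), 47.7149543762207) ((589.418701171875, 326.55609130859375), 39.49369430541992)
punch ((600.3909301757812, -70.40658569335938), (34.3880729675293, 33.65251541137695), 0.6453877687454224) ((599.923583984375, -70.05447387695312), 17.990459442138672)
top [[248.40519498 166.61630982]]
side [[275.99028866 175.68113625]]
tri (array([596.52246879,  19.45698506, 128.32526301]), np.float64(2.2815604754549663))
[array([606.8,  59.1, 137. ]), array([607.3, -20. , 137. ])] [array([585.1, -20.3, 137. ]), array([585. ,  58.5, 137. ])]
block [array([629.4, 149.7,  60. ]), array([ 635.3, -108.9,   60. ]), array([ 564.9, -109.1,   60. ]), array([559.1, 146.7,  60. ])]
```

View pics/potc.png

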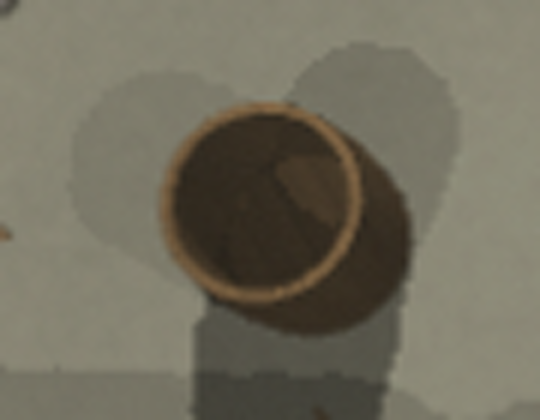

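View pics/potc2.png

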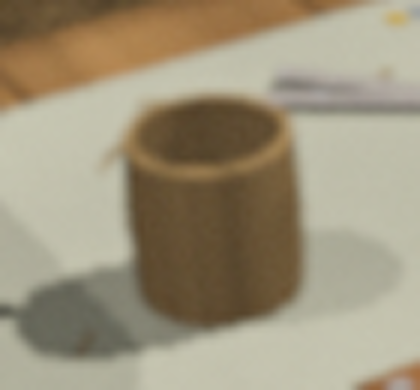

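```bash
cat >> h.py <<'E'
def go(pos,zdir=None):
    s=r.sense();M=R.from_euler('xyz',s['tcp_rot']).as_matrix()
    print("t",s['clock'],"pos",s['eef_pos'].round(1),"rot cols",M.round(3).tolist(),"F",s['contact_force'].round(1),s['wrist_torque'].round(2),"op",round(s['opening'],3),"q",s['qpos'].round(2))
    if zdir is not None:
        z=np.array([np.cos(zdir),np.sin(zdir),0]);x=np.array([0,0,-1.]);T=np.c_[x,np.cross(z,x),z]
        rv=R.from_matrix(M.T@T).as_rotvec(degrees=True);print("turn tool deg",rv.round(2))
    D=M.T@(np.array(pos)-s['eef_pos']);print("shift tool cm",(D/10).round(2))
E
python3 - <<'E'
from h import *
print("pot",plane("top",(103.6-.4,173.6-.4),78))
for a in(1.3,181.3):go([596.5,19.5,231],np.deg2rad(a))
E
```

```text
pot [590.27028211 327.96534794  78.        ]
t 0.1 pos [136.8 609.4 230.6] rot cols [[-0.0, -0.976, 0.219], [-0.001, 0.219, 0.976], [-1.0, 0.0, -0.001]] F [0.3 0.2 0.1] [0.   0.01 0.01] op 1.002 q [ 1.35  0.35  1.63  0.    1.16 -0.  ]
turn tool deg [ 7.605e+01 -6.000e-02  5.000e-02]
shift tool cm [ 2.000e-02 -5.777e+01 -4.749e+01]
t 0.1 pos [136.8 609.4 230.6] rot cols [[-0.0, -0.976, 0.219], [-0.001, 0.219, 0.976], [-1.0, 0.0, -0.001]] F [0.3 0.2 0.1] [0.   0.01 0.01] op 1.002 q [ 1.35  0.35  1.63  0.    1.16 -0.  ]
turn tool deg [-1.0395e+02 -5.0000e-02 -6.0000e-02]
shift tool cm [ 2.000e-02 -5.777e+01 -4.749e+01]
```

jog_arm([
  [0, 0, 0, 0, -2.9, -2.37, 1],
  [0, 0, 0, 0, -2.9, -2.37, 1],
  [0, 0, 0, 0, -2.9, -2.37, 1],
  [0, 0, 0, 0, -2.9, -2.37, 1],
  [0, 0, 0, 0, -2.9, -2.37, 1],
  [0, 0, 0, 0, -2.9, -2.37, 1],
  [0, 0, 0, 0, -2.9, -2.37, 1],
  [0, 0, 0, 0, -2.9, -2.37, 1],
  [0, 0, 0, 0, -2.9, -2.37, 1],
  [0, 0, 0, 0, -2.9, -2.37, 1],
  [0, 0, 0, 0, -2.9, -2.37, 1],
  [0, 0, 0, 0, -2.9, -2.37, 1],
  [0, 0, 0, 0, -2.9, -2.37, 1],
  [0, 0, 0, 0, -2.9, -2.37, 1],
  [0, 0, 0, 0, -2.9, -2.37, 1],
  [0, 0, 0, 0, -2.9, -2.37, 1],
  [0, 0, 0, 0, -2.9, -2.37, 1],
  [0, 0, 0, 0, -2.9, -2.37, 1],
  [0, 0, 0, 0, -2.9, -2.37, 1],
  [0, 0, 0, 0, -2.9, -2.37, 1],
])

```text
clock: 2.1
eef_pos: [599.6, 18.9, 231.0]
tcp_rot: [1.69, 1.57, 3.04]
contact_force: [0.3, 0.3, -0.2]
opening: 0.999
```

jog_arm([
  [7.6, 0, 0, 0, 0, 0, 1],
  [7.6, 0, 0, 0, 0, 0, 1],
  [7.6, 0, 0, 0, 0, 0, 1],
  [7.6, 0, 0, 0, 0, 0, 1],
  [7.6, 0, 0, 0, 0, 0, 1],
  [7.6, 0, 0, 0, 0, 0, 1],
  [7.6, 0, 0, 0, 0, 0, 1],
  [7.6, 0, 0, 0, 0, 0, 1],
  [7.6, 0, 0, 0, 0, 0, 1],
  [7.6, 0, 0, 0, 0, 0, 1],
  [0, 0, 0, 0, 0, 0, 1],
  [0, 0, 0, 0, 0, 0, 1],
  [0, 0, 0, 0, 0, 0, 1],
])

```text
clock: 3.4
eef_pos: [598.9, 20.3, 231.2]
tcp_rot: [-3.088, 1.571, -3.061]
contact_force: [-0.1, 0.0, -0.7]
opening: 1.002
```

```bash
python3 - <<'E'
from h import *
go([596.5,19.5,109],np.deg2rad(1.3))
E
```

```text
t 3.4 pos [598.9  20.3 231.2] rot cols [[-0.0, -0.027, 1.0], [-0.0, 1.0, 0.027], [-1.0, -0.0, -0.0]] F [-0.1  0.  -0.7] [-0.   -0.03  0.01] op 1.002 q [ 0.03  0.31  1.69 -0.    1.14  0.  ]
turn tool deg [ 0.22 -0.02  0.  ]
shift tool cm [12.22 -0.07 -0.24]
```

jog_arm([
  [0.2, 0, 0, 2, -0.07, -0.24, 1],
  [0, 0, 0, 2.5, 0, 0, 1],
  [0, 0, 0, 2.5, 0, 0, 1],
  [0, 0, 0, 2, 0, 0, 1],
  [0, 0, 0, 1.6, 0, 0, 1],
  [0, 0, 0, 1.6, 0, 0, 1],
  [0, 0, 0, 0, 0, 0, 1],
  [0, 0, 0, 0, 0, 0, 1],
  [0, 0, 0, 0, 0, 0, 1],
])

```text
clock: 4.3
eef_pos: [597.3, 19.6, 110.2]
tcp_rot: [0.013, 1.569, 0.033]
contact_force: [0.2, 0.8, -0.1]
opening: 0.998
```

```bash
python3 - <<'E'
from h import *
im,d=r.grab_frame("side");cv2.imwrite("pics/s1.png",cv2.resize(im[90:270,190:350,::-1],None,fx=3.3,fy=3.3,interpolation=cv2.INTER_CUBIC))
go([596.5,19.5,109],np.deg2rad(1.3))
E
```

```text
t 4.35 pos [597.3  19.6 110.3] rot cols [[0.002, -0.021, 1.0], [0.0, 1.0, 0.021], [-1.0, -0.0, 0.002]] F [-0.6  0.9 -0.6] [ 0.02  0.01 -0.02] op 0.997 q [ 0.03  0.45  1.79 -0.    0.9   0.01]
turn tool deg [-0.12  0.09  0.  ]
shift tool cm [ 0.13 -0.01 -0.08]
```

View pics/s1.png

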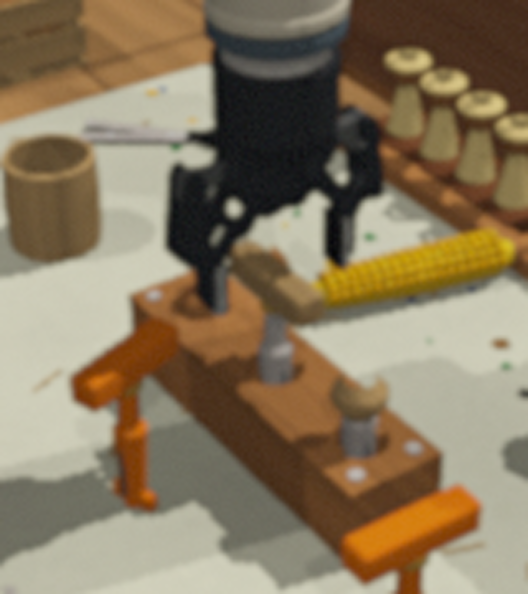

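The picture shows the fingers astride the bar, the near one at crop (215,285) and the far one at (340,240). Next I close them.

jog_arm([
  [0, 0, 0, 0, 0, 0, 0],
  [0, 0, 0, 0, 0, 0, 0],
  [0, 0, 0, 0, 0, 0, 0],
  [0, 0, 0, 0, 0, 0, 0],
  [0, 0, 0, 0, 0, 0, 0],
  [0, 0, 0, 0, 0, 0, 0],
  [0, 0, 0, 0, 0, 0, 0],
  [0, 0, 0, 0, 0, 0, 0],
  [0, 0, 0, 0, 0, 0, 0],
  [0, 0, 0, 0, 0, 0, 0],
  [0, 0, 0, 0, 0, 0, 0],
  [0, 0, 0, 0, 0, 0, 0],
], force=70)

```text
clock: 5.55
eef_pos: [596.6, 19.6, 109.5]
tcp_rot: [-0.144, 1.571, -0.124]
contact_force: [-2.5, 0.4, 5.8]
opening: 0.244
```

```bash
python3 - <<'E'
from h import *
go([596.5,19.5,109],np.deg2rad(1.3))
E
```

```text
t 5.55 pos [596.6  19.6 109.5] rot cols [[0.0, -0.02, 1.0], [-0.0, 1.0, 0.02], [-1.0, -0.0, 0.0]] F [-2.5  0.4  5.8] [0.01 0.39 0.05] op 0.244 q [ 0.03  0.45  1.79 -0.    0.9   0.01]
turn tool deg [-0.15  0.01  0.  ]
shift tool cm [ 0.05 -0.01 -0.01]
```

Opening 0.244 is about 21 mm, so the bar is held. I twist by 60° in steps.

jog_arm([
  [5, 0, 0, 0, 0, 0, 0],
  [5, 0, 0, 0, 0, 0, 0],
  [5, 0, 0, 0, 0, 0, 0],
  [5, 0, 0, 0, 0, 0, 0],
  [5, 0, 0, 0, 0, 0, 0],
  [5, 0, 0, 0, 0, 0, 0],
  [5, 0, 0, 0, 0, 0, 0],
  [5, 0, 0, 0, 0, 0, 0],
  [5, 0, 0, 0, 0, 0, 0],
  [5, 0, 0, 0, 0, 0, 0],
  [5, 0, 0, 0, 0, 0, 0],
  [5, 0, 0, 0, 0, 0, 0],
  [0, 0, 0, 0, 0, 0, 0],
  [0, 0, 0, 0, 0, 0, 0],
  [0, 0, 0, 0, 0, 0, 0],
])

```text
clock: 7.05
eef_pos: [596.5, 19.4, 109.6]
tcp_rot: [-1.337, 1.571, -2.364]
contact_force: [-2.2, -1.3, 6.0]
opening: 0.245
```

```bash
python3 - <<'E'
from h import *
im,d=r.grab_frame("side");cv2.imwrite("pics/s2.png",cv2.resize(im[90:270,190:350,::-1],None,fx=3.3,fy=3.3,interpolation=cv2.INTER_CUBIC))
go([596.5,19.5,109],np.deg2rad(1.3))
E
```

```text
t 7.1 pos [596.5  19.5 109.5] rot cols [[-0.0, 0.856, 0.517], [-0.0, 0.517, -0.856], [-1.0, -0.0, 0.0]] F [-2.1 -1.1  6.2] [-0.22  0.55  0.02] op 0.242 q [ 0.03  0.45  1.79 -0.    0.9   1.06]
turn tool deg [-6.015e+01 -1.000e-02  2.000e-02]
shift tool cm [ 0.05  0.   -0.  ]
```

View pics/s2.png

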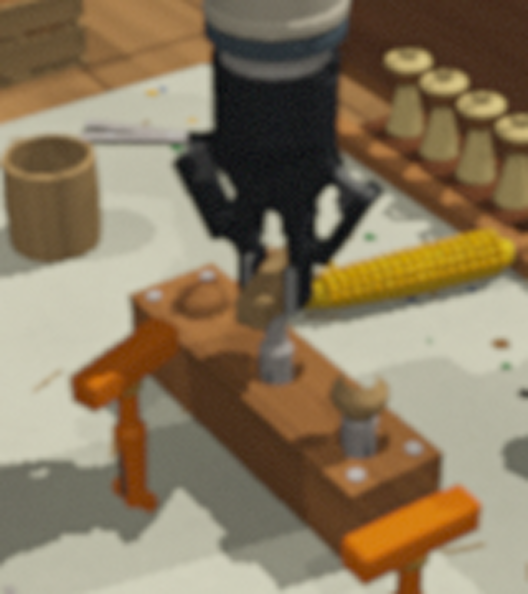

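The picture shows the bar, at crop (265,290), turned along with the fingers and the shank still in the hole. Now I lift straight up, slowly at first.

jog_arm([
  [0, 0, 0, -0.3, 0, 0, 0],
  [0, 0, 0, -0.5, 0, 0, 0],
  [0, 0, 0, -0.5, 0, 0, 0],
  [0, 0, 0, -0.7, 0, 0, 0],
  [0, 0, 0, -1, 0, 0, 0],
  [0, 0, 0, -1, 0, 0, 0],
  [0, 0, 0, -1, 0, 0, 0],
  [0, 0, 0, -1, 0, 0, 0],
  [0, 0, 0, -1, 0, 0, 0],
  [0, 0, 0, -1, 0, 0, 0],
  [0, 0, 0, -1, 0, 0, 0],
  [0, 0, 0, -1, 0, 0, 0],
  [0, 0, 0, -1, 0, 0, 0],
  [0, 0, 0, -1, 0, 0, 0],
  [0, 0, 0, 0, 0, 0, 0],
  [0, 0, 0, 0, 0, 0, 0],
  [0, 0, 0, 0, 0, 0, 0],
])

```text
clock: 8.8
eef_pos: [596.2, 19.5, 228.7]
tcp_rot: [-2.068, 1.57, -3.095]
contact_force: [0.3, -0.0, -2.3]
opening: 0.248
```

```bash
python3 - <<'E'
from h import *
im,d=r.grab_frame("side");cv2.imwrite("pics/s3.png",cv2.resize(im[60:270,170:350,::-1],None,fx=2.8,fy=2.8,interpolation=cv2.INTER_CUBIC))
go([590,327.5,229])
E
```

```text
t 8.85 pos [596.2  19.5 228.7] rot cols [[-0.001, 0.856, 0.517], [-0.0, 0.517, -0.856], [-1.0, -0.001, -0.001]] F [ 0.1 -0.2 -1.5] [-0.04 -0.03  0.  ] op 0.245 q [ 0.03  0.31  1.7  -0.    1.13  1.06]
shift tool cm [ -0.03  15.4  -26.68]
```

View pics/s3.png

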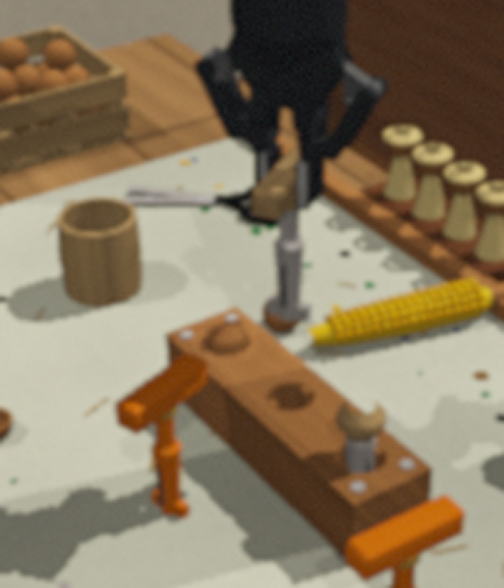

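The picture shows the reamer out and upright, with its lips at crop (287,312), the hole empty and the punch unmoved. Now I carry it over the pot.

jog_arm([
  [0, 0, 0, 0, 0.5, -0.9, 0],
  [0, 0, 0, 0, 0.8, -1.4, 0],
  [0, 0, 0, 0, 1.1, -1.9, 0],
  [0, 0, 0, 0, 1.1, -1.9, 0],
  [0, 0, 0, 0, 1.1, -1.9, 0],
  [0, 0, 0, 0, 1.1, -1.9, 0],
  [0, 0, 0, 0, 1.1, -1.9, 0],
  [0, 0, 0, 0, 1.1, -1.9, 0],
  [0, 0, 0, 0, 1.1, -1.9, 0],
  [0, 0, 0, 0, 1.1, -1.9, 0],
  [0, 0, 0, 0, 1.1, -1.9, 0],
  [0, 0, 0, 0, 1.1, -1.9, 0],
  [0, 0, 0, 0, 1.1, -1.9, 0],
  [0, 0, 0, 0, 0.9, -1.6, 0],
  [0, 0, 0, 0, 0.7, -1.2, 0],
  [0, 0, 0, 0, 0.4, -0.7, 0],
  [0, 0, 0, 0, 0, 0, 0],
  [0, 0, 0, 0, 0, 0, 0],
  [0, 0, 0, 0, 0, 0, 0],
])

```text
clock: 10.75
eef_pos: [590.4, 326.9, 229.3]
tcp_rot: [-1.053, 1.57, -2.081]
contact_force: [-1.0, -0.2, -2.0]
opening: 0.243
```

```bash
python3 - <<'E'
from h import *
for n in("side","top"):
    im,d=r.grab_frame(n);cv2.imwrite(f"pics/{n}4.png",im[:,:,::-1] if n=="top" else cv2.resize(im[50:230,130:310,::-1],None,fx=3,fy=3,interpolation=cv2.INTER_CUBIC))
go([590,327.5,103])
print(proj("side",[[590,327.5,78],[590,327.5,134]]))
E
```

```text
t 10.85 pos [590.4 327.  229.4] rot cols [[-0.0, 0.856, 0.517], [-0.0, 0.517, -0.856], [-1.0, -0.0, 0.0]] F [ 0.4 -0.3 -2.5] [ 0.04 -0.02  0.04] op 0.248 q [ 0.5   0.43  1.52 -0.    1.19  1.53]
shift tool cm [ 1.264e+01 -1.000e-02 -7.000e-02]
[[205.28207259 136.83110707]
 [203.32557025 117.09946068]]
```

View pics/side4.png

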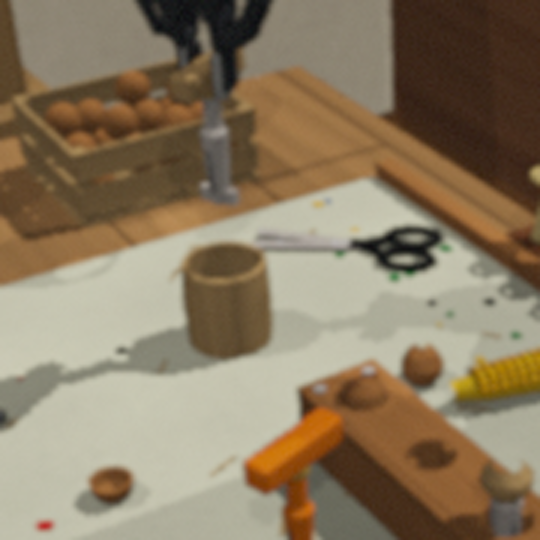

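View pics/top4.png

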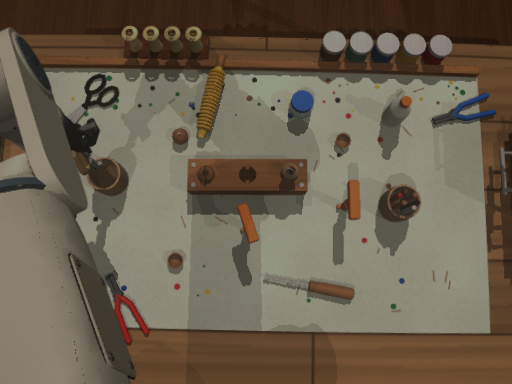

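In the side crop the pot's rim centre is at (227,262), which matches my fix within 1 px. The tip at (218,195) is above it. Next I lower the reamer.

jog_arm([
  [0, 0, 0, 0.5, 0, 0, 0],
  [0, 0, 0, 1, 0, 0, 0],
  [0, 0, 0, 1, 0, 0, 0],
  [0, 0, 0, 1, 0, 0, 0],
  [0, 0, 0, 1, 0, 0, 0],
  [0, 0, 0, 1, 0, 0, 0],
  [0, 0, 0, 1, 0, 0, 0],
  [0, 0, 0, 1, 0, 0, 0],
  [0, 0, 0, 1, 0, 0, 0],
  [0, 0, 0, 1, 0, 0, 0],
  [0, 0, 0, 1, 0, 0, 0],
  [0, 0, 0, 1, 0, 0, 0],
  [0, 0, 0, 0.5, 0, 0, 0],
  [0, 0, 0, 0.3, 0, 0, 0],
  [0, 0, 0, 0, 0, 0, 0],
  [0, 0, 0, 0, 0, 0, 0],
  [0, 0, 0, 0, 0, 0, 0],
])

```text
clock: 12.55
eef_pos: [590.6, 327.9, 106.8]
tcp_rot: [1.523, 1.57, 0.496]
contact_force: [-0.1, 0.4, -3.0]
opening: 0.245
```

```bash
python3 - <<'E'
from h import *
im,d=r.grab_frame("side");cv2.imwrite(f"pics/side5.png",cv2.resize(im[50:230,130:310,::-1],None,fx=3,fy=3,interpolation=cv2.INTER_CUBIC))
go([590,327.5,103])
E
```

```text
t 12.6 pos [590.6 327.9 106.8] rot cols [[0.001, 0.856, 0.517], [0.0, 0.517, -0.856], [-1.0, 0.001, 0.0]] F [ 0.4 -0.9 -2. ] [-0.01  0.04  0.  ] op 0.246 q [0.5  0.56 1.61 0.   0.97 1.53]
shift tool cm [ 0.38 -0.07  0.01]
```

View pics/side5.png

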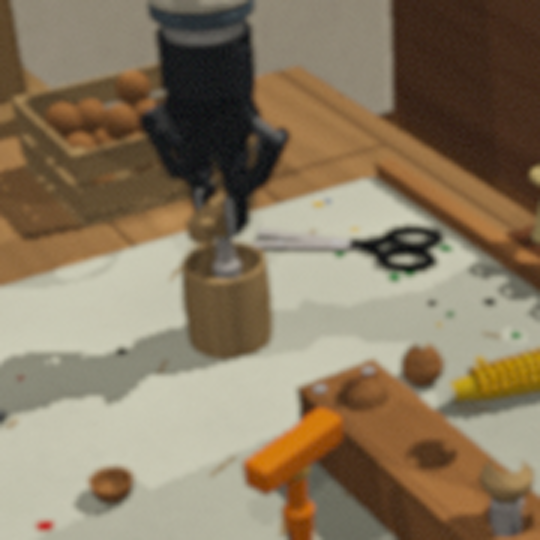

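The shank is inside the pot, passing the rim at crop (225,262). I feel downward for the floor.

jog_arm([
  [0, 0, 0, 0.1, 0, 0, 0],
  [0, 0, 0, 0.1, 0, 0, 0],
  [0, 0, 0, 0.1, 0, 0, 0],
  [0, 0, 0, 0, 0, 0, 0],
  [0, 0, 0, 0, 0, 0, 0],
])

```text
clock: 13.1
eef_pos: [590.3, 327.7, 103.2]
tcp_rot: [-1.431, 1.571, -2.458]
contact_force: [0.0, -0.1, -1.8]
opening: 0.245
```

jog_arm([
  [0, 0, 0, 0.1, 0, 0, 0],
  [0, 0, 0, 0, 0, 0, 0],
  [0, 0, 0, 0, 0, 0, 0],
])

```text
clock: 13.4
eef_pos: [590.5, 327.9, 102.6]
tcp_rot: [1.611, 1.57, 0.584]
contact_force: [0.3, 0.4, 1.0]
opening: 0.245
```

jog_arm([
  [0, 0, 0, 0.07, 0, 0, 0],
  [0, 0, 0, 0, 0, 0, 0],
  [0, 0, 0, 0, 0, 0, 0],
])

```text
clock: 13.7
eef_pos: [590.7, 328.0, 102.6]
tcp_rot: [1.546, 1.57, 0.519]
contact_force: [-1.5, -0.4, 6.5]
opening: 0.243
```

Contact with the floor shows as +6.5 N. I release gently.

jog_arm([
  [0, 0, 0, 0, 0, 0, 0.3],
  [0, 0, 0, 0, 0, 0, 0.35],
  [0, 0, 0, 0, 0, 0, 0.4],
  [0, 0, 0, 0, 0, 0, 0.5],
  [0, 0, 0, 0, 0, 0, 0.6],
  [0, 0, 0, 0, 0, 0, 0.8],
  [0, 0, 0, 0, 0, 0, 1],
  [0, 0, 0, 0, 0, 0, 1],
  [0, 0, 0, 0, 0, 0, 1],
  [0, 0, 0, 0, 0, 0, 1],
])

```text
clock: 14.7
eef_pos: [590.3, 327.7, 101.6]
tcp_rot: [2.011, 1.571, 0.984]
contact_force: [-0.3, -0.0, -0.8]
opening: 0.998
```

```bash
python3 - <<'E'
from h import *
im,d=r.grab_frame("side");cv2.imwrite(f"pics/side6.png",cv2.resize(im[90:190,150:250,::-1],None,fx=5,fy=5,interpolation=cv2.INTER_CUBIC))
go([590,327.5,103])
E
```

```text
t 14.75 pos [590.3 327.7 101.6] rot cols [[0.0, 0.856, 0.517], [0.0, 0.517, -0.856], [-1.0, 0.0, 0.0]] F [ 0.4 -0.3 -0.1] [ 0.02 -0.02 -0.  ] op 1.001 q [ 0.5   0.56  1.62 -0.    0.96  1.53]
shift tool cm [-0.14 -0.04  0.  ]
```

View pics/side6.png

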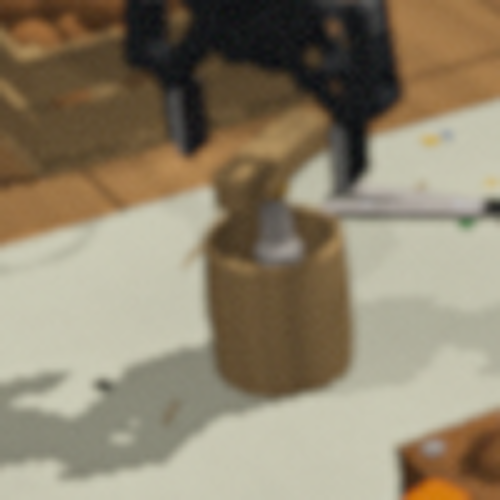

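The reamer stands upright between the open fingers, with its bar at crop (275,165). Nothing touches it, so I back straight up.

jog_arm([
  [0, 0, 0, -0.5, 0, 0, 1],
  [0, 0, 0, -1, 0, 0, 1],
  [0, 0, 0, -1.5, 0, 0, 1],
  [0, 0, 0, -2, 0, 0, 1],
  [0, 0, 0, -2, 0, 0, 1],
  [0, 0, 0, -2, 0, 0, 1],
  [0, 0, 0, -2, 0, 0, 1],
  [0, 0, 0, -2, 0, 0, 1],
  [0, 0, 0, -1, 0, 0, 1],
  [0, 0, 0, 0, 0, 0, 1],
  [0, 0, 0, 0, 0, 0, 1],
  [0, 0, 0, 0, 0, 0, 1],
])

```text
clock: 15.95
eef_pos: [589.7, 327.4, 240.4]
tcp_rot: [-1.612, 1.569, -2.639]
contact_force: [-0.6, 0.4, -0.1]
opening: 1.003
```

```bash
python3 - <<'E'
from h import *
im,d=r.grab_frame("side");cv2.imwrite(f"pics/side7.png",cv2.resize(im[80:280,150:350,::-1],None,fx=2.9,fy=2.9,interpolation=cv2.INTER_CUBIC))
go([590,327.5,103])
for u,v in [(205,124),(204,122),(299,211)]: print(pt("side",(u,v),d[v,u]).round())
E
```

```text
t 16.0 pos [589.8 327.4 240.4] rot cols [[-0.002, 0.856, 0.517], [-0.001, 0.517, -0.856], [-1.0, -0.002, -0.0]] F [-0.5 -0.2  1.1] [ 0.03  0.02 -0.  ] op 1.003 q [ 0.5   0.42  1.51 -0.    1.21  1.53]
shift tool cm [1.374e+01 5.000e-02 1.000e-02]
[588. 317. 120.]
[585. 314. 128.]
[589. -83. 103.]
```

View pics/side7.png

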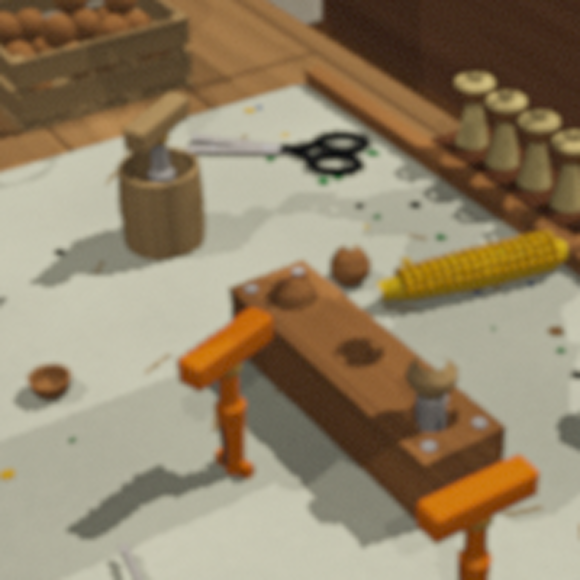

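The reamer stands upright in the pot, with its bar at crop (158,122). The punch knob at (432,380) measures the same as at the start, [589,-83,103], and the robot is clear. I hand in.

```bash
python3 -c "
from rig import r
print(r.sign_off())"
```

```text
the job is handed in; nothing more can be done
None
```

I twisted the reamer 60° in its hole to free it, lifted it straight out, stood it handle up in the empty pot and released it. I handed the job in at about 16 s; the sign-off reports no verdict.

- **Reamer:** in the last picture it stands upright in the pot. The two points I measured on the handle lie at 120 and 128 mm, inside the 95 to 135 mm allowed. They are about 10–14 mm from the pot's axis, against the 50 mm allowed.
- **Punch:** the surface point I measured on the knob reads within about 1 mm of where it was at the start.
- **Robot:** the gripper is about 110 mm above the handle, and the contact force reads about 1 N, which is sensor noise.

No check failed. The largest disagreement was about 2 mm, between the two camera views of the handle, which is within the calibration tolerance.

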